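# Pin down the dust box lid with a push rivet

## Robot

A 6-joint arm with a two-finger parallel gripper is mounted at the origin on the work surface. World frame = base frame: x ahead of the robot, y to its left, z up, the work surface at z = 0. Lengths are in m, angles in degrees, forces in N, time in s.
With the tool pointing down it reaches from about 0.35 to 0.775 m from the base axis. Payload 7.3 kg.
Tool frame: the origin (TCP) lies at the very end of the fingers, on their centre line; the grasp point (between the pads) lies 19 mm behind it; z points along the fingers, y is the line along which they close (so a half turn about z gives the same grasp; the last joint's range is limited). The gripper opens to 92 mm and grips with 3 to 60 N. Pads are 19 mm wide; open, the fingers measure 130 mm over their backs; the gripper's body (75 mm by 190 mm) begins 47 mm behind the grasp point.
Start: joints at [58.957, 19.595, 87.324, -0, 73.075, -8.365], TCP at [0.202, 0.484, 0.227] pointing down, gripper open.
Joint ranges: [-145.02, 145.02], [-44.19, 115.74], [2.07, 154.8], [-57.11, 237.11], [16.16, 152.29], [-177.93, 177.93]. Speed limits (degrees/s): [147.25, 147.25, 180, 180, 180, 180].

## Interface

Orientations are given as [roll, pitch, yaw] about the fixed x, y, z axes, in that order (R = Rz(yaw) Ry(pitch) Rx(roll)).
In Python, from plant import observe, get_image, job_done gives the robot as it stands.
- The arm moves only by the tool send_rows, never from a script. Its argument "moves" is a list of rows, each a list of 6 numbers: the shift along the tool's x, y, z in m, then the turn, a rotation vector about the tool's x, y, z in degrees. In form: [[x, y, z, wx, wy, wz], ...]. A call has 1 to 20 rows; each row shifts and turns the commanded pose from where the row before left it, along the tool's axes as they then stand; what a row does not reach is not made up. A row lasts 1/8 s, in which the tool goes at most 62.5 mm and 10.7 degrees, less where a joint would pass 70% of its speed; a pose out of reach is approached as far as the arm can. A call with a gripper value outside its range is refused whole. "hand" is the opening, from 0 (shut) to 1 (fully open), set as the call begins (left out, the last holds). The fingers move at their own pace and stop on an object; "force" is the grip in N (left out, the last holds). Time passes only in rows, so rows that do not move let the fingers close. It gives the time, the measured TCP pose, the force, the opening and the grip force at its end, in the units of the state.
- observe(): the state, without advancing time (a new reading comes with each control period).
- get_image(name): name is "side" or "top"; returns a dict with "pixels" (480x640x3 uint8, red, green, blue), "camera_matrix" (3x3 intrinsics, pixels), "k1" (the pictures are not rectified: a ray, as slopes to the right and down, at radius r is drawn at 1 + k1 r^2 times it, then the intrinsics apply), "R" (3x3) and "t" (3): a world point X has camera coordinates R X + t. Camera axes: x right, y down, z forward; pixel columns grow to the right and rows downward; lengths in m; the calibration is good to about 2 mm. A picture is of the moment at which its call begins. There is no depth.
- job_done(): hands the job in; it is judged then, once.
The state is a dict: "clock": time; "joint_positions": joint angles; "dq": joint speeds; "effort": joint torques, N m; "tcp_pos": TCP position; "tool_rot": TCP orientation; "contact_force": force on the tool from outside, world axes, zero at the start; "torque": the same for the moment, N m; "opening": opening from 0.0 (shut) to 1.0 (fully open); "gripper_force": force on a finger pad.
Only numpy, scipy, OpenCV 4.12 (cv2) and the standard library are available. Lean on these libraries where they do the work, as an engineer would, in place of code of your own. Each camera call takes 0.05 s, during which the arm holds its last target. There are 200 camera calls.

## Task

Close the lid of the grinder's dust box and fasten it with the white push rivet whose red pin still stands up: put the rivet through the hole in the lid, feel for the off-centre hole of the brass bush below it, and seat the flange flat on the lid with the pin still up. Then press the pin in flush to lock it. Work gently: the rivet, the bush and the thin lid must not be forced, and the old yellowed rivet, the bangles and the jar stay where they are.

Things in the scene. Friction and masses are not known exactly. Their poses are not given: they have to be found in the camera images.
- dustbox: Fixed grey sheet-steel dust box of the bangle grinder, 160 (x) by 220 (y) by 90 mm high, open on top under its lid. Origin: centre of its underside, on the table; x points to its hinge side (away from the robot at yaw 0). Fixed to its +y side: a duct, 70 mm high, from y = 110 mm, and the grinding wheel, yellow guard and green motor, 205 mm high, from y = 165 mm on.
- hinge_mid (a point): Middle of the hinge line of the blue sheet lid, 170 (x) by 230 (y) by 4 mm, 0.2 kg. Axes as the lid's. The hinge line runs along y at x = 83 mm, z = 90 mm in the box's frame. The lid reaches from x = -170 mm to 0 from this point. Closed, its axes are the box's, its underside is at z = 90 mm and its top at z = 94 mm above the table.
- lid (a joint): Opening angle of the lid, rad: 0 closed, growing as its free edge (the one nearer the robot) rises; starts at 0.35 to 0.8. A stiff hinge (about 0.3 Nm): the lid stays where it is left and is pushed down from above.
- lid_hole (a point): Centre of the oversize round hole through the lid, 22 mm, at the lid's top face, 29 mm from its free edge; axes as the lid's. The bush that takes the rivet lies under it when the lid is closed.
- bush_middle (a point): Middle of the top face of the brass bush fixed under the box's rim: a disc of 31 mm, 3 mm thick, its top 5 mm below the closed lid's top face, straight below the middle of the lid's hole. The rivet goes into its one round hole, 11.2 mm, free below, whose centre is 5 mm off the bush's middle (eccentric). Which way is not measured: the bush is fixed as it was last turned.
- rivet: Loose white push rivet, 25 g, standing shank down in one of the holder's holes. Origin: centre of the flange's underside, z up its axis. Flange 30 mm across, z = 0 to 5 mm. Round shank 10 mm thick, from z = -9 mm on split in four legs, to its blunt tip, 9 mm thick, at z = -23 mm. Red pin head, 12 mm across, z = 10 to 16 mm, on a thin stem: hold it there, fingertips just above the flange.
- pin (a joint): How far the centre pin is driven into the rivet, m: 0 standing up, 0.0104 home (head top then 0.6 mm above the flange's top). Friction of about 10 N at any depth, no spring: any harder push on the head drives it, wanted or not. Driving it spreads the legs evenly, to 20 mm at the tip; even partly driven the shank no longer enters a hole, and driven it holds in it.
- pin_top (a point): Centre of the top of the red pin head.
- holder: Fixed wooden block, 52 (x) by 112 (y) by 36 mm high, with two holes of 13.5 mm, 30 mm deep, at y = -30 and +30 mm. Origin: centre of its underside.
- spent: Old yellowed rivet in the holder's other hole, same flange, 30 mm, its pin already flush. Origin: centre of the flange's underside. Leave it alone.
- bangle0: Raw shell bangle lying on the table, ring of 76 mm outside, 13 mm high. Origin: centre of its underside. Leave it alone.
- bangle1: A second bangle, 74 mm, 12 mm high, lying on the first. Leave it alone.
- jar: White jar with a blue lid, 56 mm across, 70 mm high. Origin: centre of its underside. Leave it alone.
Not all that is in view belongs to the job. What is shaped like the rivet but blue is not meant.

How it is judged (in metres and radians):
On the way, in this order (a step that is already met when the one before it is completed fails the run):
1. the lid is closed (value of joint lid below 0.02 rad), for 0.2 s.
2. the rivet is seated through the lid and the bush: flange within 1.5 mm of the closed lid, its pin still at least 6 mm up (value of joint lid below 0.02 rad and z of rivet in the frame of lid_hole between -0.002 and 0.0015 m and horizontal distance between rivet and lid_hole below 0.009 m and angle between rivet's own z axis and vertical below 0.08 rad and value of joint pin below 0.0044 m), for 0.2 s.
3. the pin is pressed flush (value of joint pin above 0.0092 m), for 0.2 s.
At the end, for the whole second after the job is handed in: The lid is closed (hinge under 0.02 rad), the rivet stands upright through the lid's hole with the flange within 1.5 mm of the lid's top face, its pin is driven to within 1.2 mm of fully home, it is released and at rest, and the old rivet (15 mm), the bangles and the jar (20 mm) have not been moved (value of joint lid below 0.02 rad and z of rivet in the frame of lid_hole between -0.002 and 0.0015 m and horizontal distance between rivet and lid_hole below 0.009 m and angle between rivet's own z axis and vertical below 0.08 rad and value of joint pin above 0.0092 m and linear speed of rivet below 0.02 m/s and distance of spent from where it was at the start of the episode below 0.015 m and distance of each of bangle0, bangle1, jar from where it was at the start of the episode below 0.02 m); the robot touches nothing.
It fails at once if the lid is forced: pressed with more than 40 N through the rivet, or hit with more than 70 N by the fingers (contact force between rivet and lid above 40 N or contact force between the fingers and lid above 70 N).
It fails at once if the rivet's legs are forced against the bush with more than 30 N (contact force between rivet and bush above 30 N).
It fails at once if the old rivet, a bangle or the jar is disturbed (distance of spent from where it was at the start of the episode above 0.015 m or distance of any of bangle0, bangle1, jar from where it was at the start of the episode above 0.02 m).
It also fails if it takes over 72 s, if anything falls off the work surface, if the arm or the gripper's body presses on something with over 40 N, if the wrist force passes 120 N, or if a joint passes its speed limit or range.

## Working session

There is one attempt and no reset: what is moved stays moved. The work goes in short steps, Python scripts to look and compute and a tool call to move; the robot and the scene stay as the last step left them, time stands still between calls to the robot, and variables do not carry over. Pictures are saved under pics/ and viewed, at most 10 in all, crops included, and the job is handed in when it is done.

Besides the shell and the picture viewer there is one more tool, called as name(argument=value, ...) on one line, values as JSON. send_rows: Moves the arm, as the interface text tells. Its arguments: {"type":"object","properties":{"moves":{"type":"array","items":{"type":"array","items":{"type":"number"}}},"hand":{"type":"number"},"force":{"type":"number"}},"required":["moves"]}

```bash
mkdir -p pics; ls
cat > h.py <<'E'
import numpy as np, cv2
from plant import observe, get_image, job_done
def cam(n):
    return get_image(n)
def ray(im,u,v):
    K=im["camera_matrix"];k=im["k1"]
    K=np.array(K);R=np.array(im["R"]);t=np.array(im["t"])
    d=np.array([(u-K[0,2])/K[0,0],(v-K[1,2])/K[1,1]])
    s=d.copy()
    for _ in range(20): s=d/(1+k*(s@s))
    return -R.T@t, R.T@np.array([s[0],s[1],1])
def onz(im,u,v,z):
    c,d=ray(im,u,v); return c+d*(z-c[2])/d[2]
def proj(im,X):
    R=np.array(im["R"]);t=np.array(im["t"]);K=np.array(im["camera_matrix"])
    p=R@np.array(X)+t; s=p[:2]/p[2]; s=s*(1+im["k1"]*(s@s))
    return K[:2,:2]@s+K[:2,2]
def tri(a,b):
    (c1,d1),(c2,d2)=a,b
    A=np.stack([d1,-d2],1); l=np.linalg.lstsq(A,c2-c1,rcond=None)[0]
    p=c1+d1*l[0];q=c2+d2*l[1]; return (p+q)/2,np.linalg.norm(p-q)
def save(im,f,crop=None,s=1):
    p=im["pixels"]
    if crop: x0,y0,x1,y1=crop; p=p[y0:y1,x0:x1]
    p=cv2.resize(p,None,fx=s,fy=s,interpolation=cv2.INTER_CUBIC)
    cv2.imwrite("pics/"+f,p[:,:,::-1])
E
python3 - <<'E'
from h import *
for n in("side","top"):
    im=cam(n); save(im,n+"0.png"); np.save(n+"0.npy",im,allow_pickle=True)
    print(n,im["camera_matrix"],im["k1"],-np.array(im["R"]).T@im["t"],im["R"])
print(observe())
E
```

```text
pics
side [[594.56275248   0.         317.0264008 ]
 [  0.         594.56275248 233.52608815]
 [  0.           0.           1.        ]] -0.15049349195778808 [ 0.54458254 -0.73571158  0.69115476] [[ 0.99868017 -0.04846759  0.01699438]
 [-0.02157323 -0.69613061 -0.71759095]
 [ 0.04661021  0.71627723 -0.69625744]]
top [[445.86432129   0.         326.91329514]
 [  0.         445.86432129 235.11252521]
 [  0.           0.           1.        ]] -0.11382332285559311 [ 0.53095852 -0.07122969  0.79734444] [[-2.00695245e-02 -9.99797685e-01 -1.34273492e-03]
 [-9.98848604e-01  2.01089685e-02 -4.35556592e-02]
 [ 4.35738483e-02  4.67047527e-04 -9.99050100e-01]]
{'clock': 0.1, 'joint_positions': array([ 5.89586710e+01,  1.96322590e+01,  8.73700971e+01, -8.05920519e-04,
        7.30731623e+01, -8.36612420e+00]), 'dq': array([ 0.06837123, -0.04302955, -0.15515972, -0.11647968, -0.03668699,
       -0.07836678]), 'effort': array([ 9.72886191e-04, -4.32004201e+01, -2.44694334e+01,  7.18441280e-02,
        5.27125492e-02, -3.74971717e-05]), 'tcp_pos': array([0.20220432, 0.48412773, 0.22612624]), 'tool_rot': array([-1.79925173e+02, -1.02252763e-02,  1.57325024e+02]), 'contact_force': array([-0.0235486 ,  0.12118136,  1.2973456 ]), 'torque': array([-0.02454689,  0.02496374,  0.06184955]), 'gripper_force': 0.0, 'opening': 0.9967605836013761}
```

View pics/side0.png

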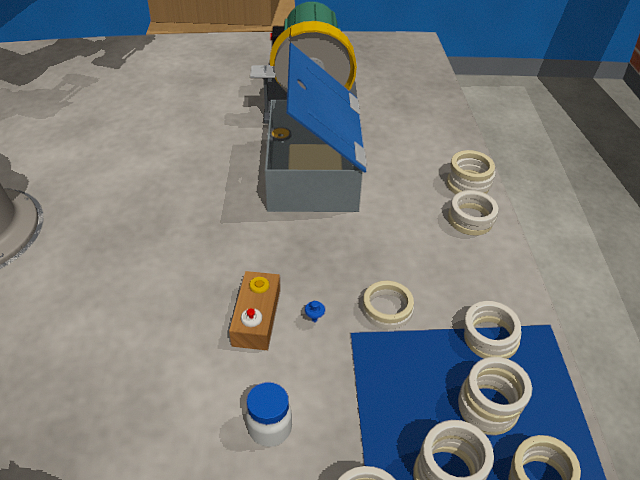

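View pics/top0.png

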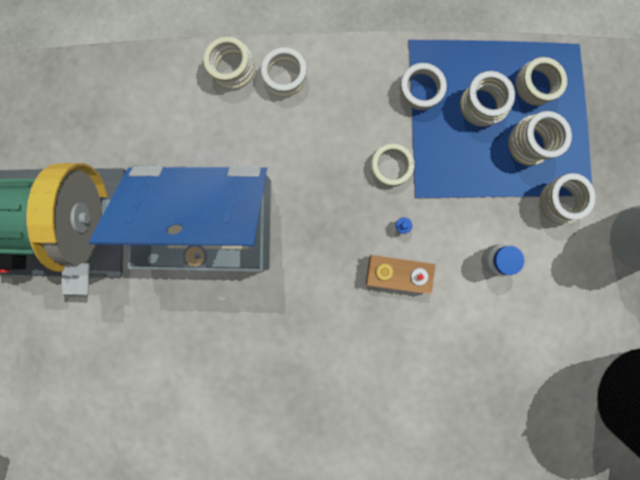

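The side view shows the open lid, with the bush at about (281,133), the red pin at (251,316) and the old rivet at (259,284). In the top view the bush is at (196,256), the pin at (420,277) and the old rivet at (385,271).

Run:
```python
from h import *
S=np.load("side0.npy",allow_pickle=True).item();T=np.load("top0.npy",allow_pickle=True).item()
def red(im,box):
    x0,y0,x1,y1=box; p=im["pixels"][y0:y1,x0:x1].astype(int)
    m=(p[...,0]>140)&(p[...,1]<80)&(p[...,2]<80); v,u=np.nonzero(m); return u.mean()+x0,v.mean()+y0,m.sum()
rs=red(S,(230,295,270,335)); rt=red(T,(405,262,435,292)); print(rs,rt)
print("pin",tri(ray(S,*rs[:2]),ray(T,*rt[:2])), onz(T,*rt[:2],.052),onz(S,*rs[:2],.05))
def brass(im,box):
    x0,y0,x1,y1=box; p=im["pixels"][y0:y1,x0:x1]
    h=cv2.cvtColor(p,cv2.COLOR_RGB2HSV); m=((h[...,0]>8)&(h[...,0]<28)&(h[...,1]>90)).astype(np.uint8)
    c=max(cv2.findContours(m,0,2)[0],key=cv2.contourArea); (cx,cy),ax,an=cv2.fitEllipse(cv2.convexHull(c)); return cx+x0,cy+y0,ax,an
bs=brass(S,(268,120,296,146)); bt=brass(T,(180,242,212,270)); print(bs,bt)
print("bush",onz(S,*bs[:2],.089),onz(T,*bt[:2],.089),tri(ray(S,*bs[:2]),ray(T,*bt[:2])))
for uv in[(128,269),(267,271),(269,205)]: print("edge",onz(T,*uv,.09))
for uv in[(266,171),(360,170)]: print("edgeS",onz(S,*uv,.09))
for uv in[(367,288),(370,255),(435,262),(433,294)]: print("holder",onz(T,*uv,.036))
a=cv2.resize(S["pixels"][115:150,260:310],None,fx=8,fy=8,interpolation=2)
b=cv2.resize(T["pixels"][240:275,170:220],None,fx=8,fy=8,interpolation=2)
cv2.imwrite("pics/b.png",np.hstack([a,b])[:,:,::-1])
```

```text
(np.float64(250.46153846153845), np.float64(312.0192307692308), np.int64(52)) (np.float64(419.75), np.float64(276.875), np.int64(16))
pin (array([ 0.48956176, -0.22580154,  0.04842602]), np.float64(0.001060844566266645)) [ 0.49028771 -0.22504046  0.052     ] [ 0.48916584 -0.22704148  0.05      ]
(280.1596164703369, 132.711407661438, (10.57698917388916, 17.732280731201172), 88.63422393798828) (194.95097637176514, 260.731632232666, (7.349690914154053, 12.493169784545898), 77.83011627197266)
bush [0.53207248 0.14172806 0.089     ] [0.52499488 0.14152274 0.089     ] (array([0.52853561, 0.14151291, 0.08914015]), np.float64(0.007079301991874086))
edge [0.51325732 0.25304226 0.09      ]
edge [0.50672248 0.0253168  0.09      ]
edge [0.61179247 0.02059582 0.09      ]
edgeS [0.50876438 0.03148864 0.09      ]
edgeS [0.66253117 0.02995854 0.09      ]
holder [ 0.4725757  -0.13737657  0.036     ]
holder [ 0.52869322 -0.1437626   0.036     ]
holder [ 0.51424376 -0.2554391   0.036     ]
holder [ 0.45952832 -0.25058689  0.036     ]
```

View pics/b.png

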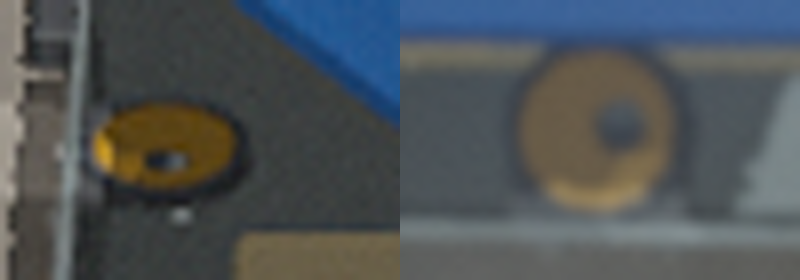

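Run:
```python
from h import *
S=np.load("side0.npy",allow_pickle=True).item();T=np.load("top0.npy",allow_pickle=True).item()
z=.089
f=lambda u,v,x0,y0:((u+.5)/8-.5+x0,(v+.5)/8-.5+y0)
for n,im,uv in[("bushS",S,f(167,146,260,115)),("holeS",S,f(165,160,260,115)),("bushT",T,f(198,128,170,240)),("holeT",T,f(223,125,170,240))]: print(n,onz(im,*uv,z))
# lid: free edge corners top view / side view
for nm,a,b in [("FR",(366,168),(267,168)),("F1",(290,44),(91,243)),("holelid",(301,85),(175,230)),("hinge R",(366,168),(267,168)),("edgeR",(358,165),(251,245))]:
    print(nm,tri(ray(S,*a),ray(T,*b)))
print("spent",onz(T,385,271.5,.041))
```

```text
bushS [0.53256335 0.14139925 0.089     ]
holeS [0.53211014 0.1359929  0.089     ]
bushT [0.53329842 0.14248025 0.089     ]
holeT [0.53381297 0.1373561  0.089     ]
FR (array([0.67020477, 0.021798  , 0.10023114]), np.float64(0.0011939193055293068))
F1 (array([0.55245766, 0.25465304, 0.20381667]), np.float64(9.834964666676886e-05))
holelid (array([0.56902381, 0.14074837, 0.18511341]), np.float64(7.591081721810196e-05))
hinge R (array([0.67020477, 0.021798  , 0.10023114]), np.float64(0.0011939193055293068))
edgeR (array([0.60358907, 0.04048295, 0.09869772]), np.float64(0.1118664388003556))
spent [ 0.50019602 -0.1681444   0.041     ]
```

send_rows(moves=[[0, 0, -0.01, 0, 0, 9.6], [0, 0, -0.01, 0, 0, 9.6], [0, 0, -0.01, 0, 0, 9.6], [0, 0, -0.01, 0, 0, 9.6], [0, 0, -0.01, 0, 0, 9.6], [0, 0, -0.01, 0, 0, 9.6], [0, 0, 0, 0, 0, 9.7], [0, 0, 0, 0, 0, 0], [-0.03, 0.02, 0, 0, 0, 0], [-0.03, 0.02, 0, 0, 0, 0], [-0.03, 0.02, 0, 0, 0, 0], [-0.03, 0.02, 0, 0, 0, 0]], hand=0, force=20)

```text
clock: 1.6
tcp_pos: [0.2828, 0.3634, 0.2864]
tool_rot: [-180.0, 0.0, 90.3]
contact_force: [0.5, 0.5, -0.4]
opening: 0.007
gripper_force: 0.0
```

send_rows(moves=[[-0.034, 0.03, 0, 0, 0, 0], [-0.034, 0.03, 0, 0, 0, 0], [-0.034, 0.034, 0, 0, 0, 0], [-0.034, 0.036, 0, 0, 0, 0], [-0.034, 0.036, 0, 0, 0, 0], [-0.034, 0.036, 0, 0, 0, 0], [-0.034, 0.036, 0, 0, 0, 0], [-0.034, 0.036, 0, 0, 0, 0], [0, 0, 0.03, 0, 0, 0], [0, 0, 0.03, 0, 0, 0], [0, 0, 0.015, 0, 0, 0], [0, 0, 0.01, 0, 0, 0], [0, 0, 0.01, 0, 0, 0], [0, 0, 0.01, 0, 0, 0], [0, 0, 0.01, 0, 0, 0], [0, 0, 0.01, 0, 0, 0], [0, 0, 0.01, 0, 0, 0]])

```text
clock: 3.72
tcp_pos: [0.5565, 0.0926, 0.1511]
tool_rot: [-180.0, -0.0, 90.0]
contact_force: [-0.0, 0.3, 1.6]
opening: 0.007
gripper_force: 0.7
```

send_rows(moves=[[0, 0, 0.01, 0, 0, 0], [0, 0, 0.01, 0, 0, 0], [0, 0, 0.01, 0, 0, 0], [0, 0, 0.01, 0, 0, 0], [0, 0, 0.005, 0, 0, 0], [0, 0, 0.003, 0, 0, 0]])

```text
clock: 4.47
tcp_pos: [0.5565, 0.0926, 0.1034]
tool_rot: [-180.0, -0.0, 90.0]
contact_force: [-0.5, -0.1, 1.4]
opening: 0.007
gripper_force: 0.6
```

send_rows(moves=[[0, 0, 0.003, 0, 0, 0], [0, 0, 0.002, 0, 0, 0], [0, 0, 0.002, 0, 0, 0], [0, 0, 0.001, 0, 0, 0], [0, 0, 0.001, 0, 0, 0], [0, 0, 0, 0, 0, 0]])

```text
clock: 5.22
tcp_pos: [0.5567, 0.0926, 0.0946]
tool_rot: [180.0, -0.0, 90.0]
contact_force: [-0.6, -0.3, 0.2]
opening: 0.006
gripper_force: 0.0
```

send_rows(moves=[[0, 0, 0.001, 0, 0, 0], [0, 0, 0.001, 0, 0, 0], [0, 0, 0.001, 0, 0, 0], [0, 0, 0, 0, 0, 0]])

```text
clock: 5.72
tcp_pos: [0.5568, 0.0926, 0.094]
tool_rot: [179.9, 0.0, 90.0]
contact_force: [-5.6, 0.1, 17.4]
opening: 0.002
gripper_force: 8.8
```

send_rows(moves=[[0, 0, -0.02, 0, 0, 0], [0, 0, -0.04, 0, 0, 0], [-0.033, 0, 0, 0, 0, 0], [-0.033, 0, 0, 0, 0, 0], [-0.033, -0.01, 0, 0, 0, 0], [-0.033, -0.01, 0, 0, 0, 0], [-0.033, -0.01, 0, 0, 0, 0], [-0.033, -0.01, 0, 0, 0, 0], [-0.033, -0.01, 0, 0, 0, 0], [-0.033, -0.01, 0, 0, 0, 0], [-0.033, -0.007, 0, 0, 0, 0], [-0.022, 0, 0, 0, 0, 0], [0, 0, 0.02, 0, 0, 0], [0, 0, 0.02, 0, 0, 0], [0, 0, 0.02, 0, 0, 0], [0, 0, 0, 0, 0, 0]], hand=0.45)

```text
clock: 7.72
tcp_pos: [0.4892, -0.2258, 0.0904]
tool_rot: [-179.9, -0.1, 90.0]
contact_force: [0.7, 0.1, 0.4]
opening: 0.449
gripper_force: 0.0
```

Run:
```python
from h import *
S=cam("side");T=cam("top");o=observe();p=o["tcp_pos"];print(p,o["opening"])
def red(im,box):
    x0,y0,x1,y1=box; q=im["pixels"][y0:y1,x0:x1].astype(int)
    m=(q[...,0]>140)&(q[...,1]<80)&(q[...,2]<80); v,u=np.nonzero(m); return (u.mean()+x0,v.mean()+y0,m.sum()) if m.any() else None
print(red(S,(230,295,270,335)),red(T,(405,262,435,292)))
print(proj(S,[p[0],p[1],p[2]]))
a=cv2.resize(S["pixels"][220:345,200:310],None,fx=4,fy=4);
b=cv2.resize(S["pixels"][60:185,225:385],None,fx=2.5,fy=4)
cv2.imwrite("pics/c.png",np.hstack([a,b])[:,:,::-1][:600,:800])
```

```text
[ 0.49020189 -0.22650973  0.09212212] 0.45032069373379624
(np.float64(250.5438596491228), np.float64(312.35087719298247), np.int64(57)) None
[249.22628639 291.74093484]
```

View pics/c.png

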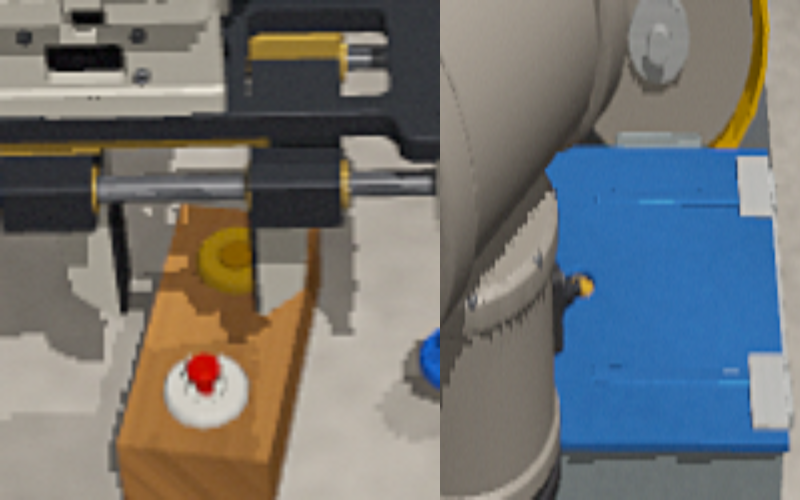

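send_rows(moves=[[0, 0, 0.015, 0, 0, 0], [0, 0, 0.015, 0, 0, 0], [0, 0, 0.01, 0, 0, 0], [0, 0, 0.005, 0, 0, 0], [0, 0, 0.004, 0, 0, 0], [0, 0, 0, 0, 0, 0]])

```text
clock: 8.57
tcp_pos: [0.4897, -0.2264, 0.0426]
tool_rot: [-180.0, -0.0, 90.0]
contact_force: [-0.2, 0.4, -0.6]
opening: 0.447
gripper_force: 0.0
```

send_rows(moves=[[0, 0, 0, 0, 0, 0], [0, 0, 0, 0, 0, 0], [0, 0, 0, 0, 0, 0], [0, 0, 0, 0, 0, 0]], hand=0, force=20)

```text
clock: 9.07
tcp_pos: [0.4898, -0.2265, 0.0428]
tool_rot: [180.0, 0.0, 90.0]
contact_force: [0.1, 0.1, 0.8]
opening: 0.113
gripper_force: 20.0
```

send_rows(moves=[[0, 0, -0.01, 0, 0, 0], [0, 0, -0.02, 0, 0, 0], [0, 0, -0.03, 0, 0, 0], [0, 0, -0.03, 0, 0, 0], [0, 0, -0.01, 0, 0, 0], [0, 0, 0, 0, 0, 0]])

```text
clock: 9.82
tcp_pos: [0.4898, -0.2265, 0.1431]
tool_rot: [179.9, 0.0, 90.0]
contact_force: [-0.3, -0.6, -0.4]
opening: 0.111
gripper_force: 20.0
```

Run:
```python
from h import *
S=cam("side");o=observe();p=o["tcp_pos"];print(p,o["opening"],o["gripper_force"])
u,v=proj(S,p);print(u,v)
c=(int(u)-50,int(v)-40,int(u)+50,int(v)+35);print(c)
save(S,"d.png",c,8)
```

```text
[ 0.48935799 -0.22622555  0.14216635] 0.11323407898976912 19.999938905239105
246.0052790272826 265.75872250128594
(196, 225, 296, 300)
```

View pics/d.png

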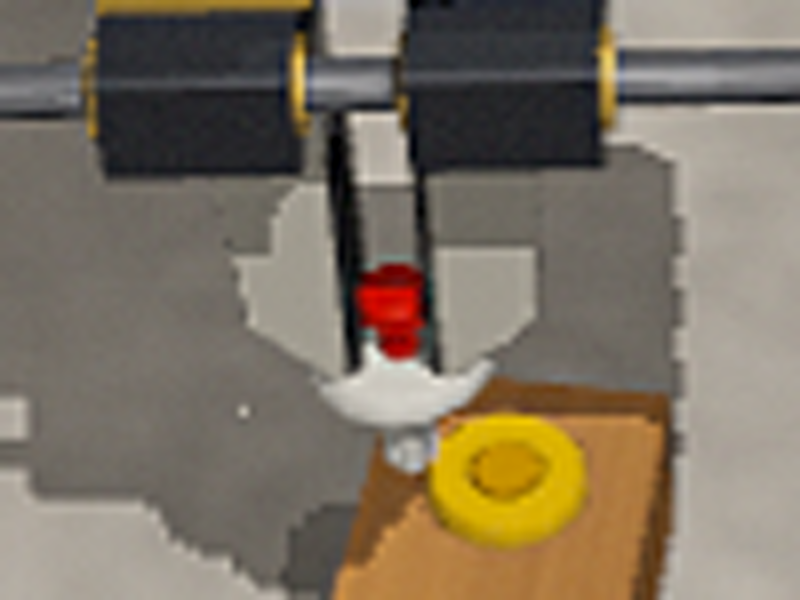

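Run:
```python
from h import *
S=cam("side");p=np.array([.4898,-.2265,.143])
for dz in(.006,-.002,-.007,-.02,-.030): 
    q=(proj(S,p+[0,0,dz])-[196,225]+.5)*8; print(dz,q)
```

```text
0.006 [403.86119343 301.52301482]
-0.002 [407.29419699 336.33402597]
-0.007 [409.4181978 357.8224286]
-0.02 [414.86393049 412.74613398]
-0.03 [418.97884446 454.08624066]
```

send_rows(moves=[[0.02, 0, -0.01, 0, 0, 0], [0.03, 0.004, 0, 0, 0, 0], [0.03, 0.004, 0, 0, 0, 0], [0.03, 0.004, 0, 0, 0, 0], [0.03, 0.004, 0, 0, 0, 0], [0.03, 0.004, 0, 0, 0, 0], [0.03, 0.004, 0, 0, 0, 0], [0.03, 0.004, 0, 0, 0, 0], [0.03, 0.004, 0, 0, 0, 0], [0.03, 0.004, 0, 0, 0, 0], [0.03, 0.004, 0, 0, 0, 0], [0.02, 0.0032, 0, 0, 0, 0], [0.015, 0, 0, 0, 0, 0], [0.01, 0, 0, 0, 0, 0], [0.0077, 0, 0.01, 0, 0, 0], [0, 0, 0, 0, 0, 0], [0, 0, 0, 0, 0, 0]])

```text
clock: 12.05
tcp_pos: [0.5327, 0.1458, 0.1425]
tool_rot: [-180.0, 0.0, 90.0]
contact_force: [-0.1, 0.5, -0.7]
opening: 0.114
gripper_force: 20.0
```

Run:
```python
from h import *
S=cam("side");o=observe();p=o["tcp_pos"];print(p,o["opening"],o["contact_force"])
b=S["pixels"][85:145,245:325]; save(S,"e.png",(245,70,325,130+15),8)
for X in([.533,.1415,.094],[.533,.1362,.089],p-[0,0,.03],p-[0,0,.007]): print((proj(S,X)-[245,70]+.5)*8)
```

```text
[0.53281772 0.14576249 0.14270295] 0.11407880159257963 [ 0.53519847  0.81671904 -0.11668569]
[288.9506342  487.42009573]
[289.53767979 519.89519122]
[286.10449005 405.33855485]
[283.64374127 315.57262665]
```

View pics/e.png

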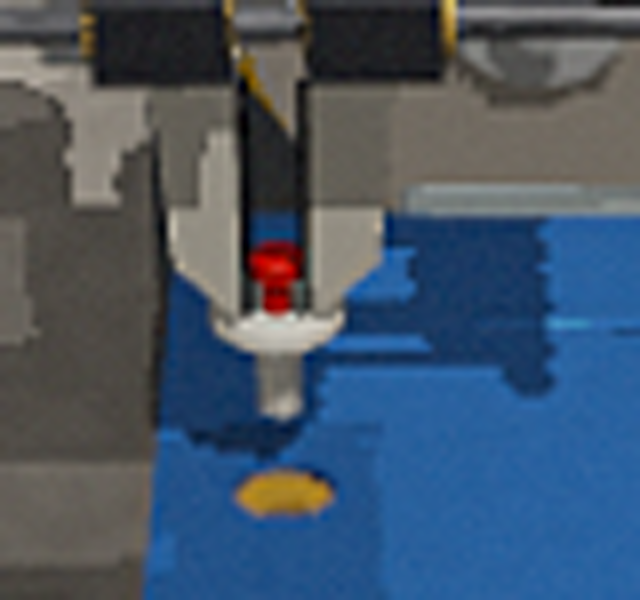

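The lid hole with brass below is at (284,493) in the crop and the rivet tip at (280,410). The calibration is consistent here, but I overshot y by 9.6 mm, so I'm correcting that and descending.

send_rows(moves=[[-0.0096, 0, 0, 0, 0, 0], [0, 0, 0.008, 0, 0, 0], [0, 0, 0.008, 0, 0, 0], [0, 0, 0.004, 0, 0, 0], [0, 0, 0.001, 0, 0, 0], [0, 0, 0.001, 0, 0, 0], [0, 0, 0.001, 0, 0, 0], [0, 0, 0.0005, 0, 0, 0], [0, 0, 0, 0, 0, 0]])

```text
clock: 13.22
tcp_pos: [0.5328, 0.1367, 0.1193]
tool_rot: [180.0, -0.0, 90.0]
contact_force: [0.8, 0.1, 0.1]
opening: 0.117
gripper_force: 20.0
```

send_rows(moves=[[0, 0, 0.0005, 0, 0, 0], [0, 0, 0.0005, 0, 0, 0], [0, 0, 0.0005, 0, 0, 0], [0, 0, 0, 0, 0, 0]])

```text
clock: 13.72
tcp_pos: [0.5327, 0.1367, 0.1177]
tool_rot: [-180.0, -0.0, 90.0]
contact_force: [-0.0, -0.5, -0.6]
opening: 0.112
gripper_force: 20.0
```

send_rows(moves=[[0, 0, 0.0005, 0, 0, 0], [0, 0, 0.0005, 0, 0, 0], [0, 0, 0.0005, 0, 0, 0], [0, 0, 0.0005, 0, 0, 0], [0, 0, 0, 0, 0, 0]])

```text
clock: 14.35
tcp_pos: [0.5327, 0.1367, 0.1157]
tool_rot: [-180.0, -0.0, 90.0]
contact_force: [-0.3, -0.2, 0.3]
opening: 0.113
gripper_force: 20.0
```

send_rows(moves=[[0, 0, 0.001, 0, 0, 0], [0, 0, 0.001, 0, 0, 0], [0, 0, 0.001, 0, 0, 0], [0, 0, 0.001, 0, 0, 0], [0, 0, 0, 0, 0, 0]])

```text
clock: 14.98
tcp_pos: [0.5327, 0.1367, 0.1116]
tool_rot: [180.0, -0.0, 90.0]
contact_force: [-0.5, -0.1, -0.6]
opening: 0.114
gripper_force: 20.0
```

send_rows(moves=[[0, 0, 0.001, 0, 0, 0], [0, 0, 0.001, 0, 0, 0], [0, 0, 0.001, 0, 0, 0], [0, 0, 0.001, 0, 0, 0], [0, 0, 0.001, 0, 0, 0], [0, 0, 0, 0, 0, 0]])

```text
clock: 15.72
tcp_pos: [0.5328, 0.1367, 0.1067]
tool_rot: [180.0, -0.0, 90.0]
contact_force: [-0.2, 0.9, -1.1]
opening: 0.11
gripper_force: 20.0
```

send_rows(moves=[[0, 0, 0.001, 0, 0, 0], [0, 0, 0.001, 0, 0, 0], [0, 0, 0.001, 0, 0, 0], [0, 0, 0.0005, 0, 0, 0], [0, 0, 0, 0, 0, 0]])

```text
clock: 16.35
tcp_pos: [0.5328, 0.1367, 0.1032]
tool_rot: [180.0, -0.0, 90.0]
contact_force: [1.4, 0.4, 0.8]
opening: 0.113
gripper_force: 20.0
```

send_rows(moves=[[0, 0, 0.0005, 0, 0, 0], [0, 0, 0.0005, 0, 0, 0], [0, 0, 0.0005, 0, 0, 0], [0, 0, 0, 0, 0, 0]])

```text
clock: 16.85
tcp_pos: [0.5328, 0.1367, 0.1017]
tool_rot: [180.0, -0.0, 90.0]
contact_force: [0.7, 1.0, 0.3]
opening: 0.114
gripper_force: 20.0
```

send_rows(moves=[[0, 0, 0.0004, 0, 0, 0], [0, 0, 0.0003, 0, 0, 0], [0, 0, 0, 0, 0, 0]])

```text
clock: 17.23
tcp_pos: [0.5328, 0.1368, 0.1012]
tool_rot: [180.0, -0.0, 90.0]
contact_force: [0.9, 1.5, 1.9]
opening: 0.115
gripper_force: 20.0
```

send_rows(moves=[[0, 0, 0.0003, 0, 0, 0], [0, 0, 0.0002, 0, 0, 0], [0, 0, 0, 0, 0, 0], [0, 0, 0, 0, 0, 0]])

```text
clock: 17.73
tcp_pos: [0.5329, 0.1369, 0.1008]
tool_rot: [180.0, -0.0, 90.0]
contact_force: [0.8, 3.3, 5.4]
opening: 0.116
gripper_force: 20.0
```

send_rows(moves=[[0, 0, 0, 0, 0, 0], [0, 0, 0, 0, 0, 0], [0, 0, 0, 0, 0, 0], [0, 0, -0.01, 0, 0, 0], [0, 0, -0.02, 0, 0, 0], [0, 0, -0.02, 0, 0, 0], [0, 0, 0, 0, 0, 0]], hand=0.35)

```text
clock: 18.6
tcp_pos: [0.5338, 0.1368, 0.1524]
tool_rot: [179.8, -0.0, 90.0]
contact_force: [0.9, -1.0, -0.2]
opening: 0.349
gripper_force: 0.0
```

Run:
```python
from h import *
S=cam("side");o=observe();p=o["tcp_pos"];print(p,o["contact_force"])
save(S,"f.png",(245,70,325,145),8)
for X in([.5328,.1367,.094],[.5328,.1367,.099],[.5328,.1367,.110]): print((proj(S,X)-[245,70]+.5)*8)
```

```text
[0.53306906 0.13668849 0.15117885] [ 0.42989356  0.21057374 -0.34735026]
[288.09557048 499.7983733 ]
[287.56527992 480.86781724]
[286.39212475 438.81454948]
```

View pics/f.png

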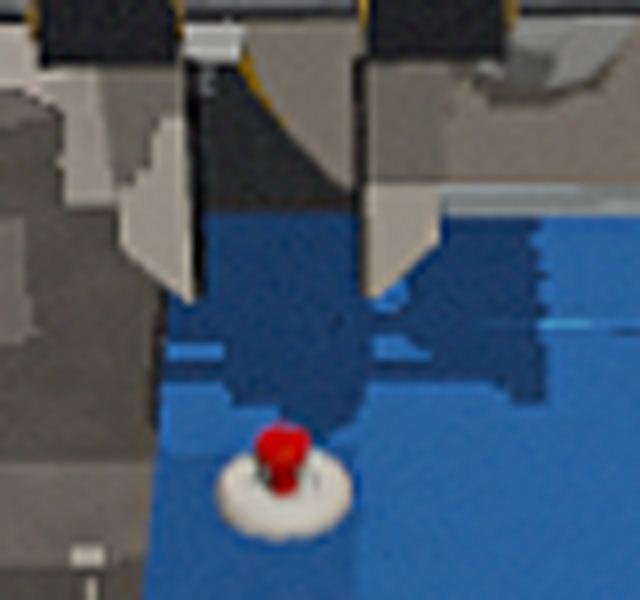

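The rivet sits flat on the lid, with its flange centred at about (285,490) in the crop and the pin still up at (284,440). Next I press the pin with the fingers closed.

send_rows(moves=[[0, 0, 0, 0, 0, 0], [0, 0, 0, 0, 0, 0], [0, 0, 0.015, 0, 0, 0], [0, 0, 0.015, 0, 0, 0], [0, 0, 0.005, 0, 0, 0], [0, 0, 0, 0, 0, 0]], hand=0)

```text
clock: 19.4
tcp_pos: [0.5324, 0.1366, 0.1148]
tool_rot: [-179.9, 0.0, 90.0]
contact_force: [-0.4, 0.1, -0.2]
opening: 0.002
gripper_force: 0.0
```

send_rows(moves=[[0, 0, 0.002, 0, 0, 0], [0, 0, 0.001, 0, 0, 0], [0, 0, 0.001, 0, 0, 0], [0, 0, 0.001, 0, 0, 0], [0, 0, 0.0005, 0, 0, 0], [0, 0, 0.0005, 0, 0, 0], [0, 0, 0, 0, 0, 0]])

```text
clock: 20.27
tcp_pos: [0.5328, 0.1367, 0.1102]
tool_rot: [180.0, -0.0, 90.0]
contact_force: [-0.8, 0.2, 4.7]
opening: 0.007
gripper_force: 2.7
```

send_rows(moves=[[0, 0, 0.0005, 0, 0, 0], [0, 0, 0.0005, 0, 0, 0], [0, 0, 0.001, 0, 0, 0], [0, 0, 0.001, 0, 0, 0], [0, 0, 0.001, 0, 0, 0], [0, 0, 0, 0, 0, 0]])

```text
clock: 21.02
tcp_pos: [0.5329, 0.1367, 0.1067]
tool_rot: [179.9, -0.0, 90.0]
contact_force: [-1.8, 0.3, 8.7]
opening: 0.003
gripper_force: 4.5
```

send_rows(moves=[[0, 0, 0.001, 0, 0, 0], [0, 0, 0.001, 0, 0, 0], [0, 0, 0.001, 0, 0, 0], [0, 0, 0.001, 0, 0, 0], [0, 0, 0, 0, 0, 0]])

```text
clock: 21.65
tcp_pos: [0.5329, 0.1367, 0.1027]
tool_rot: [179.9, -0.0, 90.0]
contact_force: [-2.9, -0.5, 9.7]
opening: 0.004
gripper_force: 4.5
```

send_rows(moves=[[0, 0, 0.001, 0, 0, 0], [0, 0, 0.001, 0, 0, 0], [0, 0, 0.0005, 0, 0, 0], [0, 0, 0.0005, 0, 0, 0], [0, 0, 0, 0, 0, 0]])

```text
clock: 22.28
tcp_pos: [0.5329, 0.1367, 0.0997]
tool_rot: [179.9, -0.0, 90.0]
contact_force: [-3.2, -0.1, 8.7]
opening: 0.006
gripper_force: 4.9
```

send_rows(moves=[[0, 0, 0.0005, 0, 0, 0], [0, 0, 0.0005, 0, 0, 0], [0, 0, 0, 0, 0, 0]])

```text
clock: 22.65
tcp_pos: [0.5329, 0.1368, 0.0995]
tool_rot: [179.9, -0.0, 90.0]
contact_force: [-5.0, -0.2, 15.8]
opening: 0.003
gripper_force: 7.7
```

send_rows(moves=[[0, 0, 0.0004, 0, 0, 0], [0, 0, 0, 0, 0, 0], [0, 0, 0, 0, 0, 0], [0, 0, -0.01, 0, 0, 0], [0, 0, -0.03, 0, 0, 0], [-0.03, 0, -0.04, 0, 0, 0], [-0.05, 0, -0.01, 0, 0, 0], [-0.05, 0, 0, 0, 0, 0], [0, 0, 0, 0, 0, 0], [0, 0, 0, 0, 0, 0]])

```text
clock: 23.9
tcp_pos: [0.5327, 0.007, 0.187]
tool_rot: [-180.0, -0.0, 90.0]
contact_force: [-0.1, 0.3, -0.7]
opening: 0.002
gripper_force: 0.0
```

Run:
```python
from h import *
S=cam("side");o=observe();print(o["tcp_pos"],o["contact_force"])
save(S,"g.png",(225,60,385,180),5)
```

```text
[0.53271308 0.00754433 0.18697191] [-0.36130847  0.17110104  0.2780273 ]
```

View pics/g.png

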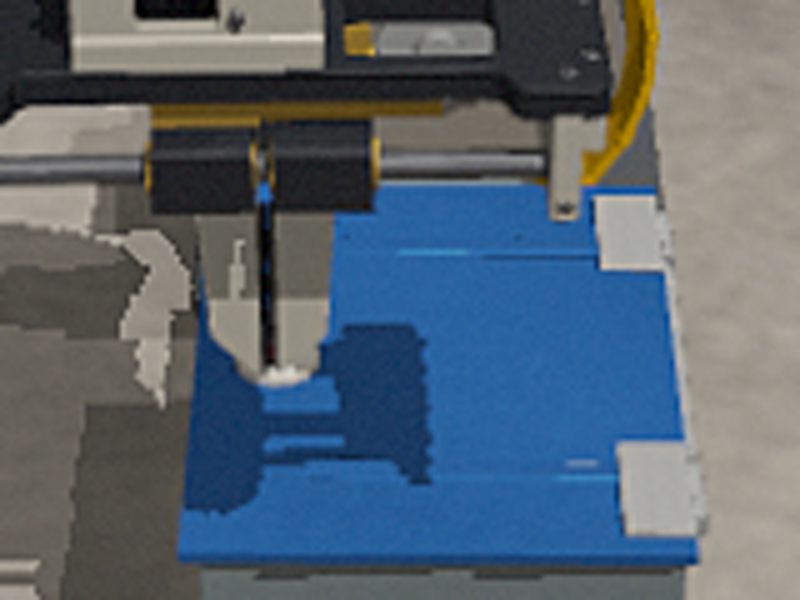

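The lid is closed and the white flange still sits on it at (285,375), partly hidden behind the fingers. The press stopped at z = 0.0995, which is the flush height, so I'm handing in.

```bash
python3 -c "
from plant import job_done
print(job_done())"
```

```text
the job is handed in; nothing more can be done
None
```

I closed the lid, seated the rivet through the lid and into the bush's off-centre hole with the pin still up, pressed the pin flush at a measured force of about 16 N plus one small final push, moved the arm clear and handed the job in at about 24 s; no verdict came back.

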